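Set full choke and prime the small engine

ROBOT

A 6-joint arm with a two-finger parallel gripper is mounted at the origin on a cart in front of the work surface, level with it; the furniture and walls round the work are solid. World frame = base frame: x ahead of the robot, y to its left, z up, the work surface at z = 0. Lengths are in m, angles in degrees, forces in N, time in s.
With the tool pointing down it reaches from about 0.375 to 0.9 m from the base axis. Payload 3.1 kg.
Tool frame: the origin (TCP) lies midway between the tips of the shut fingers; the grasp point (between the pads) lies 19 mm behind it; z points along the fingers, y is the direction in which the jaws open and shut (so a half turn about z gives the same grasp; the last joint's range is limited). The gripper opens to 87 mm and grips with 3 to 60 N. Pads are 19 mm wide; open, the fingers measure 117 mm over their backs; the gripper's body (75 mm by 190 mm) begins 51 mm behind the grasp point.
Start: joints at [-81.217, 30.224, 82.088, -0, 67.689, -10.227], TCP at [0.204, -0.591, 0.195] pointing down, gripper open.
Joint ranges: [-176.69, 176.69], [-43.24, 126.21], [12.49, 139.97], [-82, 262], [0, 151.66], [-163.58, 163.58]. Speed limits (degrees/s): [159.86, 159.86, 180, 180, 180, 180].

INTERFACE

Orientations are given as a 3x3 rotation matrix whose columns are the frame's x, y, z axes.
In Python, from rig import bot gives the robot as it stands.
- The arm moves only by the tool carry_out, never from a script. Its arguments are lists of equal length, an entry for each row: "grip": the gripper's target within -1 to 1 (fully open at 1, half-way at 0, shut at -1); "slide": the shift along the tool's x, y, z in mm, a list of three; "twist": the turn, a rotation vector about the tool's x, y, z in rad, a list of three. In form: {"grip": [grip, ...], "slide": [[dx, dy, dz], ...], "twist": [[wx, wy, wz], ...]}. A call has 1 to 12 rows; each row shifts and turns the pose as measured when the row begins, along the tool's axes as they then stand; what a row does not reach is not made up. A row lasts 1/10 s, in which the tool goes at most 50 mm and 8.59 degrees, less where a joint would pass 70% of its speed; a pose out of reach is approached as far as the arm can. A call is refused whole if a number of a shift passes 50 or a number of a turn 0.15, either way. A call with a gripper value outside its range is refused whole. The fingers move at their own pace and stop on an object; the grip force is fixed at half the most. Time passes only in rows, so rows that do not move let the fingers close. It gives the time, the measured TCP pose, the force and the opening at its end, in the units of the state.
- bot.read_state(): the state, without advancing time (a new reading comes with each control period).
- bot.capture(name): name is "scene" or "top" or "wrist"; returns a dict with "color" (384x512x3 uint8, red, green, blue), "depth" (384x512 float32, m along the optical axis (not along the pixel's ray), 0 where there is no reading), "fx", "fy", "cx", "cy" (pixels), "position" and "rotation" of the camera in the world; the wrist camera has in their place "T_tool_cam" (4x4, takes a point from camera to tool coordinates, whose origin is the TCP and whose axes are the flange's). Camera axes: x right, y up, looking along -z (the intrinsics and any distortion apply to the point x, -y, -z); pixel columns grow to the right and rows downward; lengths in m; the calibration is good to about 2 mm. A picture is of the moment at which its call begins: read the wrist's pose just before it.
- bot.hand_in(): hands the job in, once; it reports no verdict.
The state is a dict: "time_s": time; "joint_positions": joint angles; "qvel": joint speeds; "tau": joint torques, N m; "position": TCP position; "tcp_rot": TCP orientation; "force": force on the tool from outside, world axes, zero at the start; "moment": the same for the moment, N m; "opening": opening from 0.0 (shut) to 1.0 (fully open).
Only numpy, scipy, OpenCV 4.12 (cv2) and the standard library are available. Lean on these libraries where they do the work, as an engineer would, in place of code of your own. Each camera call takes 0.05 s, during which the arm holds its last target.

TASK

Get the small engine on the bench ready for a cold start, only by pushing and pressing with the fingers, without pinching or lifting anything. Push the choke lever (the one with the flat paddle grip) away from the robot, past its half-choke detent, all the way to full choke at the far stop; then press the round primer button fully in and let it come back up. Leave the throttle lever (the one with the ball grip) as it is set and do not disturb the things lying around.

Things in the scene. Friction and masses are not known exactly. Their poses are not given: they have to be found in the camera images.
- engine: small engine screwed down on a plywood board 18 mm thick. Origin on the bench under the middle of the row of three controls on the board, 110 mm apart along the engine's y, in any order: choke lever, throttle lever, primer. Engine +x points away from the robot; the engine begins 60 mm beyond the row's line and is 175 mm high. The board reaches 58 mm in front of the line.
- choke_base: housing of the choke lever: grey foot and two steel discs with a lever standing up between them. Origin on the board, 18 mm over the bench, under the lever's pivot; +x is the way the lever is pushed (away from the robot, within 0.25 rad of world x), z up. Disc radius 42 mm, centred on the pivot 40 mm above this origin; foot 86 x 34.
- choke (a joint): angle of the choke lever, rad: 0 = off, leaning 0.5 rad toward the robot (start: 0 to 0.05); 0.5 = half choke, upright, a spring detent; 1.0 = full choke, leaning 0.5 away, at the far stop. At the grip, leaving off or half choke takes 6 to 8 N; past 0.29 it snaps into half choke by itself, past 0.79 to the stop, and stays there. Let go between 0.5 and 0.68 it falls back to half choke.
- choke_grip (a point): middle of the choke lever's black flat paddle, 90 mm from the pivot. The paddle is 28 mm wide (along y), 7 thick, reaches along the lever from 70 to 112 mm from the pivot; its flat faces look along the push. It swings in an arc about the pivot: this point is 137 mm above the bench at joint 0 and 1, 148 mm at 0.5, and travels 86 mm forward in all.
- throttle_grip (a point): centre of the throttle lever's black ball grip, 32 across, 90 mm from its pivot, in a housing just like the choke's. The throttle stands anywhere at the start, held by friction only, and must stay where it is.
- primer (a joint): how far the primer button is pressed, m: 0 = up, 0.007 = fully in. A spring brings it back; fully in takes about 6 N.
- primer_top (a point): top middle of the round black primer button, 36 across, on a slim aluminium pedestal; about 120 mm above the bench when up. It is pressed straight down.
- hex_bolt: loose steel hex bolt with nut, 66 x 18 x 16, lying on the board between the controls (mm), not to be disturbed; origin under its middle
- screwdriver: loose yellow screwdriver, 180 long, 29 thick, lying on the bench in front of the board (mm), not to be disturbed; origin under its middle
- wrench: loose combination wrench, 199 x 35 x 6, lying on the bench nearer the robot (mm), not to be disturbed; origin under its middle
- oil_can: loose oil can, 69 x 91 x 160 high with a bent spout, standing to the right of the engine (mm), not to be disturbed; origin under its middle
- screw_jar: loose glass jar of screws, 60 across, 76 high, standing left of the engine (mm), not to be disturbed; origin under its middle

How it is judged:
By the outcome, as a careful person would: the job done as asked, in the order asked, and still so for the second after the job is handed in, with the robot touching nothing.
It also fails if it takes over 42 s, if anything falls off the work surface, if the arm or the gripper's body presses on something with over 40 N, if the wrist force passes 120 N, or if a joint passes its speed limit or range.

## Working session

There is one attempt and no reset: what is moved stays moved. The work goes in short steps, Python scripts to look and compute and a tool call to move; the robot and the scene stay as the last step left them, time stands still between calls to the robot, and variables do not carry over. Pictures are saved under pics/ and viewed, and the job is handed in when it is done.

Besides the shell and the picture viewer there is one more tool, called after ">>>" by a JSON object that holds its "fn" and its "kwargs". carry_out: Moves the arm, as the interface text tells. Its arguments: {"type":"object","properties":{"grip":{"type":"array"},"slide":{"type":"array"},"twist":{"type":"array"}},"required":["grip","slide","twist"]}

```bash
mkdir -p pics; cat > h.py <<'E'
import numpy as np,cv2
from rig import bot
def save(n,c):
    cv2.imwrite(n,c["color"][:,:,::-1])
def pts(c,P=None,R=None):
    d=c["depth"];v,u=np.mgrid[0:d.shape[0],0:d.shape[1]]
    x=(u-c["cx"])/c["fx"]*d;y=-(v-c["cy"])/c["fy"]*d
    p=np.stack([x,y,-d],-1)
    return p@np.array(c["rotation"]).T+np.array(c["position"])
E
python3 - <<'E'
from h import *
import pickle
for n in("scene","top"):
    c=bot.capture(n);pickle.dump(c,open(n+".pkl","wb"));save(f"pics/{n}0.png",c)
    print(n,[k for k in c],c["position"],c["fx"])
s=bot.read_state();print(s["time_s"],s["position"],s["tcp_rot"],s["force"],s["opening"])
E
```

```text
scene ['color', 'depth', 'fx', 'fy', 'cx', 'cy', 'position', 'rotation'] [-0.37558864 -0.68899774  0.68892993] 464.4021828481982
top ['color', 'depth', 'fx', 'fy', 'cx', 'cy', 'position', 'rotation'] [ 0.3743739  -0.15886591  1.26282568] 484.74242946185586
0.1 [ 0.20350673 -0.59018258  0.19416823] [[ 9.45465852e-01  3.25721099e-01 -2.97652867e-04]
 [ 3.25721047e-01 -9.45463935e-01  1.93585880e-03]
 [ 3.49130005e-04 -1.92724020e-03 -9.99998082e-01]] [ 0.20847688  0.1391537  -0.34623771] 0.9994542575369652
```

View pics/scene0.png

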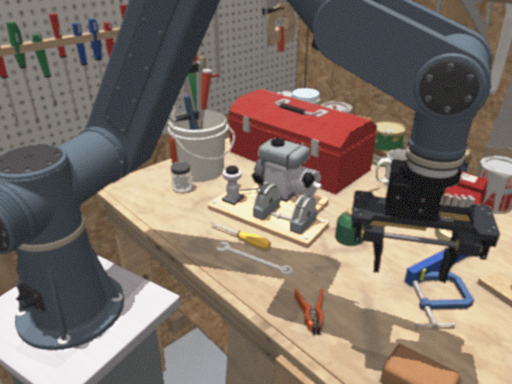

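View pics/top0.png

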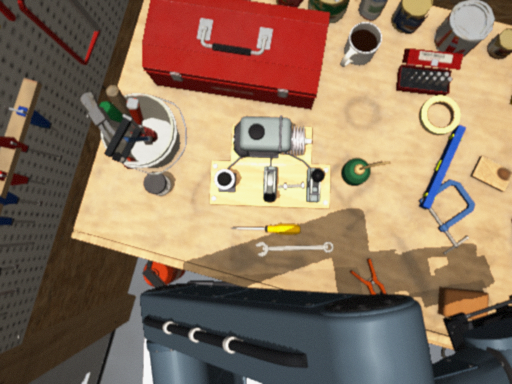

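```bash
python3 - <<'E'
import pickle
from h import *
c=pickle.load(open("top.pkl","rb"));t=c["color"][145:215,200:350,::-1]
a=cv2.resize(t,None,fx=5,fy=5,interpolation=cv2.INTER_CUBIC)
cv2.imwrite("pics/topz.png",a)
s=pickle.load(open("scene.pkl","rb"));t=s["color"][130:250,200:340,::-1]
cv2.imwrite("pics/scz.png",cv2.resize(t,None,fx=5,fy=5,interpolation=cv2.INTER_CUBIC))
P=pts(c)
np.set_printoptions(precision=3,suppress=True,linewidth=200)
for u,v in[(226,179),(226,195),(215,165),(325,203),(212,203),(157,183)]:print(u,v,P[v,u])
def cl(m,n):
    q=P[m];print(n,len(q),q.mean(0),np.median(q,0),q.min(0),q.max(0))
M=np.zeros(P.shape[:2],bool);M[160:206,208:335]=1
z=P[...,2]
for lo,hi,u0,u1 in[(0.105,.13,208,240),(0.1,.17,255,285),(0.1,.17,300,330)]:
    m=M.copy();m[:,:u0]=0;m[:,u1:]=0;cl(m&(z>lo)&(z<hi),(u0,u1))
print((z[160:206:1,262:278]*1000).astype(int))
print((z[162:206:1,306:328]*1000).astype(int))
E
```

```text
226 179 [ 0.498 -0.057  0.116]
226 195 [ 0.466 -0.049  0.019]
215 165 [ 0.544 -0.02   0.024]
325 203 [ 0.447 -0.303  0.024]
212 203 [ 0.445 -0.014  0.021]
157 183 [0.491 0.117 0.076]
(208, 240) 236 [ 0.499 -0.052  0.114] [ 0.499 -0.053  0.116] [ 0.477 -0.076  0.105] [ 0.523 -0.027  0.126]
(255, 285) 137 [ 0.461 -0.16   0.134] [ 0.458 -0.16   0.137] [ 0.441 -0.174  0.1  ] [ 0.507 -0.146  0.159]
(300, 330) 166 [ 0.502 -0.27   0.153] [ 0.502 -0.269  0.158] [ 0.483 -0.286  0.1  ] [ 0.518 -0.256  0.17 ]
[[  20   22   18   18   16   19   21   19   35   31   19   17   18   19   18   17]
 [  17   19   20   15   17   18   20   14   32   32   17   21   19   19   23   16]
 [  20   16   15   13   17   18   14   16   32   36   18   16   21   19   18   21]
 [  15   18   20   24   13   18   11   23   31   33   20 1262   18   20   17   16]
 [  21   18   22   19   21   20   19   14   32   33   18   18   15   22   19   17]
 [  19   18   18   22   17   19   16   13   33   32   20   18   19   15   18   15]
 [  15   19   50   51   78   78   50   50   51   52   53   54   78   70   48   17]
 [  19   19   4
[... 7495 characters left out ...]
   16   17   15   21]
 [  34   50   56   62   62   50   47   52   52   49   53   66   67   48   17   17   20   21   26   19   22   20]
 [  29   35   45   47   45   49   47   51   48   48   51   46   53   46   21   22   15   24   24   21   23   24]
 [  25   23   16   18   16   19   17   16   20   16   16   21   22   18   17   18   14   21   22   25   23   22]
 [  20   17   17   20   19   25   21   21   20   19   19   16   23   21   18   13   19   16   25   23   18   19]
 [  20   20   21   17   23 1262   19   17   21   16   16   17   19   19   15   21   14   17   23   24   19   17]
 [  20   16   17   17   20   20   20   21   19   18   17   14   20   23   20   17   20   18   19   21   14   17]]
```

View pics/topz.png

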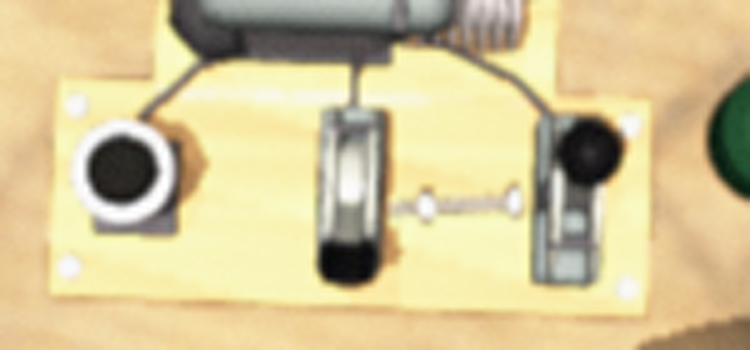

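View pics/scz.png

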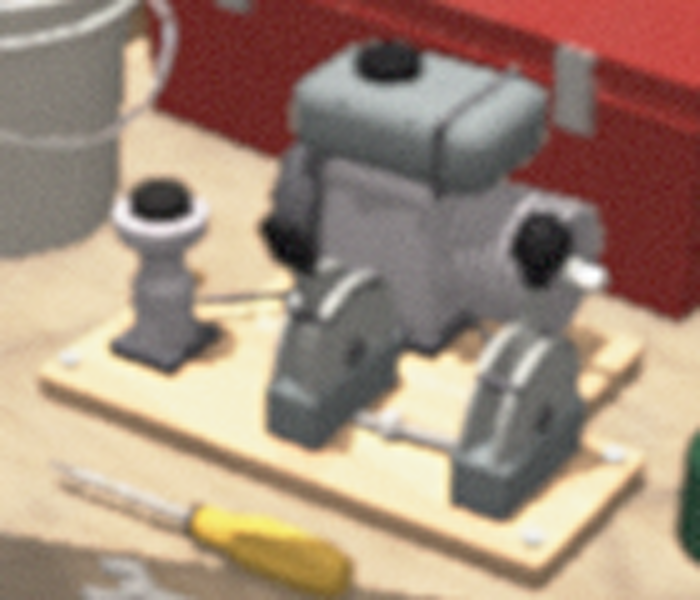

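```bash
python3 - <<'E'
import pickle
from h import *
np.set_printoptions(precision=4,suppress=True,linewidth=200)
c=pickle.load(open("top.pkl","rb"));P=pts(c);z=P[...,2];C=c["color"].astype(int)
M=np.zeros(z.shape,bool);M[160:206,208:335]=1
U=np.mgrid[0:384,0:512][1]
def ax(m):
    q=P[m][:,:2].astype(np.float32)
    r=cv2.minAreaRect(q);(d)=np.linalg.svd(q-q.mean(0))[2][0];d=d*np.sign(d[0])
    return r,q.mean(0),np.arctan2(d[1],d[0])
for n,u0,u1,l,h in[("chokedisc",255,285,.06,.107),("thrdisc",300,330,.06,.107),("chokefoot+",255,285,.042,.107),("thr+",300,330,.042,.107),("paddle",255,285,.118,.17)]:
    print(n,ax(M&(U>=u0)&(U<u1)&(z>l)&(z<h)))
m=M&(U<245)&(z>.1);b=m&(C.sum(-1)<200)
print("ring",ax(m)[:2],"z",np.median(z[m&~b]));print("button",b.sum(),P[b].mean(0),np.median(z[b]),ax(b)[0])
m=M&(U>305)&(z>.14);print("ball",P[m].mean(0))
# paddle near edge etc.
m=M&(U>255)&(U<285)&(z>.118);
for t in(.12,.13,.14,.15,.155):
    k=m&(abs(z-t)<.004);print(t,P[k].mean(0),k.sum())
E
```

```text
chokedisc (((0.5022554397583008, -0.16098567843437195), (0.06623850762844086, 0.02733655832707882), 0.40653520822525024), array([ 0.5001, -0.1614], dtype=float32), np.float32(-0.037155807))
thrdisc (((0.4928671419620514, -0.26959937810897827), (0.08193226903676987, 0.026496777310967445), 0.45154869556427), array([ 0.4833, -0.2686], dtype=float32), np.float32(0.1320168))
chokefoot+ (((0.49658671021461487, -0.16105252504348755), (0.08351705968379974, 0.032785143703222275), 0.301202654838562), array([ 0.5022, -0.1616], dtype=float32), np.float32(-0.040021747))
thr+ (((0.4934288561344147, -0.2712523937225342), (0.03293844312429428, 0.0859718918800354), 89.930419921875), array([ 0.4838, -0.2674], dtype=float32), np.float32(0.120800525))
paddle (((0.4543851912021637, -0.1605023592710495), (0.02738427370786667, 0.025995206087827682), 81.08531951904297), array([ 0.4539, -0.1604], dtype=float32), np.float32(-1.3212594))
ring (((0.4411185383796692, -0.08837968111038208), (0.18791493773460388, 0.04879140481352806), 32.006561279296875), array([ 0.4971, -0.0541], dtype=float32)) z 0.10542337430906357
button 125 [ 0.4983 -0.0526  0.1182] 0.11850971137063104 ((0.4989389479160309, -0.05247611179947853), (0.028657520189881325, 0.02730448916554451), 88.6283950805664)
ball [ 0.4984 -0.2663  0.2008]
0.12 [ 0.466  -0.1593  0.1213] 4
0.13 [ 0.461  -0.1632  0.1306] 21
0.14 [ 0.4556 -0.1603  0.1404] 24
0.15 [ 0.4492 -0.159   0.1509] 24
0.155 [ 0.4463 -0.1602  0.1548] 34
```

>>> {"fn": "carry_out", "kwargs": {"grip": [-1,-1,-1,-1], "slide": [[0,0,-40],[0,0,-40],[0,0,-40],[0,0,0]], "twist": [[0,0,0.11],[0,0,0.11],[0,0,0.11],[0,0,0]]}}

```text
time_s: 0.5
position: [0.2031, -0.5883, 0.3137]
tcp_rot: [[1.0, -0.012, -0.002], [-0.012, -1.0, 0.013], [-0.002, -0.013, -1.0]]
force: [-0.2, -0.2, -0.9]
opening: 0.725
```

>>> {"fn": "carry_out", "kwargs": {"grip": [-1,-1,-1,-1,-1,-1,-1,-1,-1,-1,-1], "slide": [[19,-43,0],[19,-43,0],[19,-43,0],[19,-43,0],[19,-43,0],[19,-43,0],[19,-43,0],[19,-43,0],[19,-43,0],[19,-43,0],[0,0,0]], "twist": [[0,0,0],[0,0,0],[0,0,0],[0,0,0],[0,0,0],[0,0,0],[0,0,0],[0,0,0],[0,0,0],[0,0,0],[0,0,0]]}}

```text
time_s: 1.6
position: [0.3999, -0.1428, 0.3103]
tcp_rot: [[1.0, -0.011, -0.007], [-0.011, -1.0, 0.021], [-0.007, -0.021, -1.0]]
force: [0.3, -0.4, -0.6]
opening: 0.009
```

>>> {"fn": "carry_out", "kwargs": {"grip": [-1,-1,-1,-1,-1], "slide": [[0,18,0],[0,0,40],[0,0,40],[0,0,20],[0,0,0]], "twist": [[-0.02,0.007,0],[0,0,0],[0,0,0],[0,0,0],[0,0,0]]}}

```text
time_s: 2.1
position: [0.3997, -0.17, 0.2067]
tcp_rot: [[1.0, -0.009, 0.003], [-0.009, -1.0, -0.01], [0.003, 0.01, -1.0]]
force: [-0.2, -0.1, 0.3]
opening: 0.005
```

```bash
python3 - <<'E'
from h import *
for n in("scene","wrist","top"):
    c=bot.capture(n);save(f"pics/{n}1.png",c)
    if n=="wrist":print(c["T_tool_cam"],c["fx"],c["cx"],c["cy"])
E
```

```text
[[ 9.82624951e-04  9.51919297e-01  3.06347329e-01  8.53252704e-02]
 [ 9.99999498e-01 -8.75494001e-04 -4.87109923e-04 -1.03537950e-04]
 [-1.95484087e-04  3.06347654e-01 -9.51919680e-01 -1.90397098e-01]
 [ 0.00000000e+00  0.00000000e+00  0.00000000e+00  1.00000000e+00]] 279.3171563128569 258.0427086526951 189.53925026281127
```

View pics/wrist1.png

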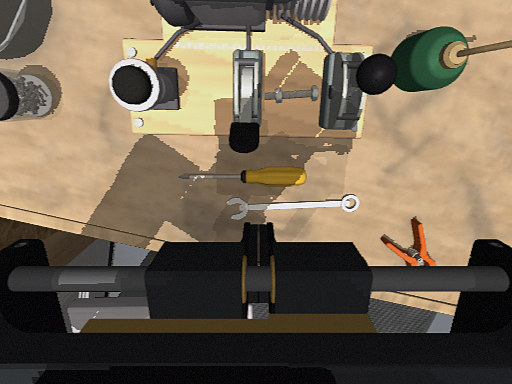

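View pics/scene1.png

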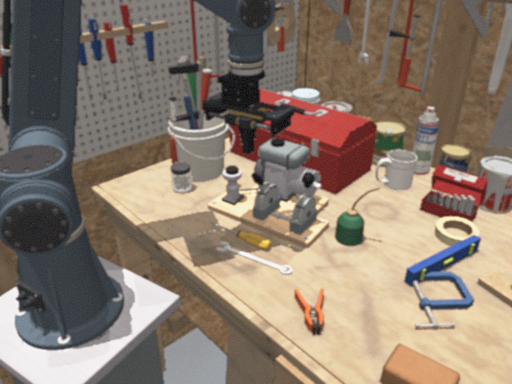

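```bash
cat >> h.py <<'E'
def wpts():
    s=bot.read_state();c=bot.capture("wrist");T=np.array(c["T_tool_cam"]);R=np.array(s["tcp_rot"])
    c["rotation"]=R@T[:3,:3];c["position"]=np.array(s["position"])+R@T[:3,3]
    return c,pts(c),s
E
python3 - <<'E'
from h import *
np.set_printoptions(precision=4,suppress=True,linewidth=200)
c,P,s=wpts();z=P[...,2];print(s["position"])
def box(x0,x1,y0,y1,z0,z1):return(P[...,0]>x0)&(P[...,0]<x1)&(P[...,1]>y0)&(P[...,1]<y1)&(z>z0)&(z<z1)
m=box(.42,.49,-.19,-.13,.118,.17);q=P[m];print("paddle",len(q),q.mean(0),q.min(0),q.max(0))
m=box(.46,.55,-.09,-.01,.100,.13);q=P[m];print("ring",q.mean(0),np.percentile(q,[2,98],axis=0))
C=c["color"].astype(int).sum(-1);b=m&(C<200);q=P[b];print("button",len(q),q.mean(0),np.median(q,0),np.percentile(q,[2,98],axis=0))
m=box(.45,.55,-.31,-.23,.13,.18);q=P[m];print("ball",q.mean(0),np.percentile(q,[2,98],axis=0))
m=box(.45,.55,-.19,-.13,.08,.105);q=P[m];r=cv2.minAreaRect(q[:,:2].astype(np.float32));print("disc",r)
E
```

```text
[ 0.4023 -0.1708  0.2099]
paddle 879 [ 0.4552 -0.1595  0.1422] [ 0.4422 -0.1734  0.1181] [ 0.4687 -0.1453  0.159 ]
ring [ 0.5009 -0.0545  0.1116] [[ 0.4787 -0.0738  0.1025]
 [ 0.5227 -0.0292  0.1202]]
button 1234 [ 0.5006 -0.0547  0.1163] [ 0.5008 -0.0548  0.1178] [[ 0.4845 -0.0742  0.102 ]
 [ 0.5164 -0.0377  0.1204]]
ball [ 0.505  -0.267   0.1583] [[ 0.4912 -0.2816  0.1471]
 [ 0.519  -0.2555  0.1643]]
disc ((0.49855172634124756, -0.16066902875900269), (0.024848412722349167, 0.07033679634332657), 88.22651672363281)
```

>>> {"fn": "carry_out", "kwargs": {"grip": [-1,-1,-1,-1], "slide": [[0,-10,30],[0,0,30],[0,0,13],[0,0,0]], "twist": [[0.01,-0.003,0],[0,0,0],[0,0,0],[0,0,0]]}}

```text
time_s: 2.7
position: [0.4098, -0.1675, 0.1418]
tcp_rot: [[1.0, -0.009, 0.023], [-0.009, -1.0, -0.016], [0.024, 0.016, -1.0]]
force: [-0.1, 0.8, 0.3]
opening: 0.008
```

```bash
python3 - <<'E'
from h import *
for i in range(3):
    s=bot.read_state();print(s["time_s"],np.round(s["position"],4),np.round(s["tcp_rot"],3)[:,2],np.round(s["force"],1),np.round(s["qvel"],2));bot.capture("wrist")
E
```

```text
2.7 [ 0.4098 -0.1675  0.1418] [ 0.023 -0.016 -1.   ] [-0.1  0.8  0.3] [-0.07 -1.37 -1.54 -0.02  0.37 -0.19]
2.75 [ 0.4104 -0.1679  0.1426] [ 0.025 -0.018 -1.   ] [ 0.2  0.  -0.6] [ 0.16 -1.13 -0.88  0.04  0.37  0.06]
2.8 [ 0.4107 -0.1681  0.1431] [ 0.026 -0.018 -1.   ] [0.  0.4 0.3] [ 0.06 -0.82 -0.23 -0.03 -0.    0.03]
```

>>> {"fn": "carry_out", "kwargs": {"grip": [-1,-1,-1], "slide": [[-5,-8,12],[0,0,0],[0,0,0]], "twist": [[0.018,-0.026,0],[0,0,0],[0,0,0]]}}

```text
time_s: 3.15
position: [0.4077, -0.161, 0.1326]
tcp_rot: [[1.0, -0.009, 0.003], [-0.009, -1.0, -0.003], [0.003, 0.002, -1.0]]
force: [0.6, -0.6, -1.0]
opening: 0.008
```

Good. Now push in small steps.

>>> {"fn": "carry_out", "kwargs": {"grip": [-1,-1,-1,-1,-1], "slide": [[10,0,0],[10,0,0],[10,0,0],[10,0,0],[0,0,0]], "twist": [[0,0,0],[0,0,0],[0,0,0],[0,0,0],[0,0,0]]}}

```text
time_s: 3.65
position: [0.453, -0.162, 0.1335]
tcp_rot: [[1.0, -0.009, 0.006], [-0.009, -1.0, -0.004], [0.007, 0.004, -1.0]]
force: [0.4, 0.1, 0.6]
opening: 0.006
```

```bash
python3 - <<'E'
from h import *
c,P,s=wpts();save("pics/w2.png",c)
s=bot.read_state();print(np.round(s["position"],4),np.round(s["tcp_rot"],3)[:,2],np.round(s["force"],1))
E
```

```text
[ 0.4521 -0.1617  0.1334] [ 0.005 -0.004 -1.   ] [ 0.8  0.  -0.4]
```

View pics/w2.png

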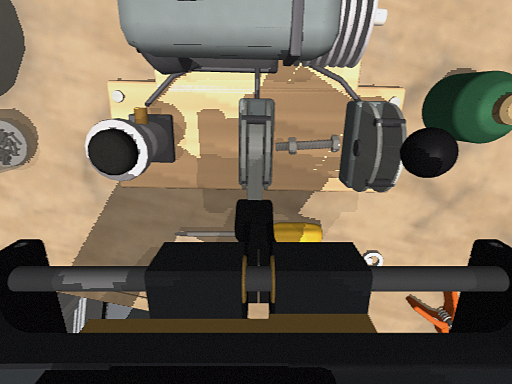

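```bash
python3 - <<'E'
from h import *
np.set_printoptions(precision=4,suppress=True,linewidth=200)
c,P,s=wpts();z=P[...,2]
t=c["color"][180:330,180:340,::-1];cv2.imwrite("pics/w3.png",cv2.resize(t,None,fx=4,fy=4))
for v in range(170,262,5):print(v,P[v,248],P[v,256],P[v,266],c["color"][v,256])
E
```

```text
170 [ 0.4713 -0.1521  0.0533] [ 0.4811 -0.1603  0.0944] [ 0.4815 -0.1687  0.0964] [98 98 95]
175 [ 0.4755 -0.1533  0.0893] [ 0.4781 -0.1603  0.0995] [ 0.4768 -0.1687  0.0949] [98 97 93]
180 [ 0.4717 -0.1533  0.0917] [ 0.4754 -0.1603  0.1055] [ 0.4712 -0.1689  0.0906] [97 95 92]
185 [ 0.4725 -0.1539  0.1097] [ 0.4729 -0.1603  0.1113] [ 0.4649 -0.1691  0.0846] [97 95 91]
190 [ 0.4701 -0.154   0.1153] [ 0.4698 -0.1603  0.1145] [ 0.4334 -0.1717  0.0003] [99 98 93]
195 [ 0.4675 -0.1541  0.1199] [ 0.467  -0.1603  0.1187] [ 0.4273 -0.1717  0.0013] [101 100  96]
200 [ 0.4654 -0.1542  0.1255] [ 0.4649 -0.1603  0.1243] [ 0.465  -0.1678  0.1247] [8 6 4]
205 [ 0.4625 -0.1543  0.1284] [ 0.4628 -0.1602  0.1293] [ 0.4625 -0.1677  0.1287] [11 11 14]
210 [ 0.4612 -0.1544  0.1351] [ 0.4607 -0.1602  0.1342] [ 0.4606 -0.1676  0.1341] [ 9 12  9]
215 [ 0.4588 -0.1545  0.1388] [ 0.4584 -0.1602  0.138 ] [ 0.4581 -0.1674  0.1375] [10 12 10]
220 [ 0.4558 -0.1545  0.1408] [ 0.4564 -0.1602  0.1425] [ 0.4555 -0.1674  0.1405] [10 13 12]
225 [ 0.4633 -0.1554  0.1657] [ 0.4622 -0.1604  0.1634] [ 0.4621 -0.1666  0.1633] [20 17 19]
230 [ 0.4634 -0.1556  0.173 ] [ 0.4624 -0.1604  0.1709] [ 0.462  -0.1664  0.1703] [15 16 16]
235 [ 0.4631 -0.1558  0.1789] [ 0.4619 -0.1604  0.1766] [ 0.462  -0.1662  0.1769] [17 16 14]
240 [ 0.4634 -0.156   0.1855] [ 0.4615 -0.1604  0.182 ] [ 0.4624 -0.166   0.1837] [18 20 17]
245 [ 0.4622 -0.1561  0.189 ] [ 0.4626 -0.1604  0.1897] [ 0.4624 -0.1658  0.1895] [14 14 18]
250 [ 0.4629 -0.1563  0.1954] [ 0.4615 -0.1604  0.1931] [ 0.4621 -0.1657  0.1943] [13 14 16]
255 [ 0.4632 -0.1565  0.201 ] [ 0.4616 -0.1605  0.1983] [ 0.4611 -0.1656  0.1976] [14 13 14]
260 [ 0.4633 -0.1566  0.2057] [ 0.4619 -0.1605  0.2035] [ 0.4618 -0.1654  0.2035] [14 13 14]
```

View pics/w3.png

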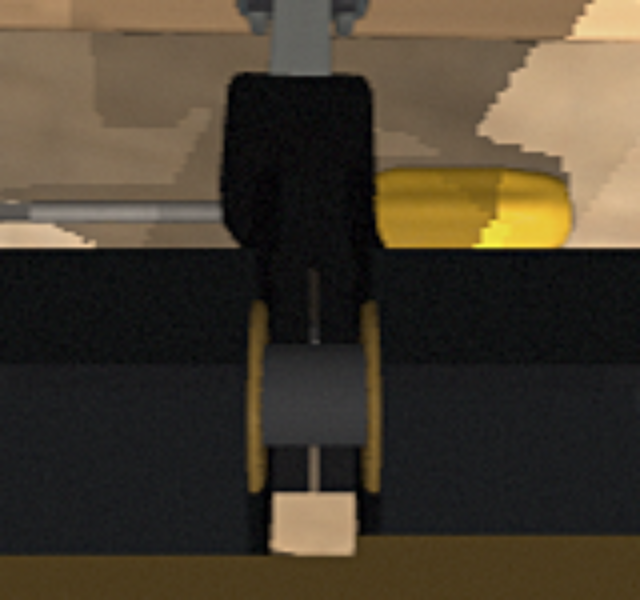

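```bash
python3 - <<'E'
from h import *
np.set_printoptions(precision=4,suppress=True,linewidth=200)
c,P,s=wpts();T=np.array(c["T_tool_cam"])
for p in[(.0095,0,0),(0,0,0),(-.0095,0,0),(.0095,0,-.019),(.0,0,-.019),(.01,0,-.032)]:
    q=T[:3,:3].T@(np.array(p)-T[:3,3]);d=-q[2];print(p,c["cx"]+c["fx"]*q[0]/d,c["cy"]-c["fy"]*q[1]/d)
R=np.array(s["tcp_rot"]);L=(P-np.array(s["position"]))@R
for v in range(210,275,4):print(v,L[v,252],L[v,262],L[v,275],P[v,252],c["color"][v,252])
print(np.round(s["force"],2),np.round(s["moment"],2),s["position"],np.round(s["tau"],2))
E
```

```text
(0.0095, 0, 0) 258.0388055011235 208.45879933574915
(0, 0, 0) 258.02623096304535 220.37336883124348
(-0.0095, 0, 0) 258.014004480237 231.9581505703647
(0.0095, 0, -0.019) 258.0440223483313 219.01773031047267
(0.0, 0, -0.019) 258.03016615251624 231.90835065565443
(0.01, 0, -0.032) 258.04901434521304 226.77573470690692
210 [ 0.0088 -0.0044 -0.0013] [ 0.009   0.0029 -0.0018] [-0.0454  0.0212  0.1327] [ 0.46   -0.157   0.1345] [14 13 13]
214 [ 0.0066 -0.0044 -0.0036] [ 0.0074  0.0028 -0.0055] [-0.0505  0.0213  0.1322] [ 0.4578 -0.157   0.1368] [16 15 19]
218 [ 0.005  -0.0043 -0.007 ] [ 0.0052  0.0028 -0.0075] [-0.0563  0.0214  0.1329] [ 0.4561 -0.1571  0.1402] [16 14 15]
222 [ 0.0038 -0.0042 -0.0112] [ 0.0038  0.0028 -0.0112] [-0.0557  0.0206  0.1195] [ 0.4549 -0.1571  0.1444] [13 13  9]
226 [ 0.0106 -0.0038 -0.0322] [ 0.0105  0.0025 -0.0319] [-0.0585  0.0204  0.1143] [ 0.4617 -0.1576  0.1655] [11 12 11]
230 [ 0.01   -0.0037 -0.0366] [ 0.0096  0.0024 -0.0357] [-0.0616  0.0202  0.1097] [ 0.461  -0.1576  0.1698] [11 13 11]
234 [ 0.0099 -0.0036 -0.0415] [ 0.0103  0.0023 -0.0423] [-0.0658  0
[... 651 characters left out ...]
[ 0.0104 -0.003  -0.0687] [ 0.0098  0.002  -0.0677] [ 0.038   0.0053 -0.1136] [ 0.4613 -0.1582  0.202 ] [14 14 20]
262 [ 0.0105 -0.0029 -0.0725] [ 0.0101  0.0019 -0.0717] [ 0.0378  0.0052 -0.1155] [ 0.4614 -0.1583  0.2057] [ 9 13 16]
266 [ 0.0337 -0.002  -0.1114] [ 0.0329  0.0013 -0.11  ] [ 0.0377  0.005  -0.1175] [ 0.4844 -0.1593  0.2447] [28 29 29]
270 [ 0.0334 -0.002  -0.1131] [ 0.0331  0.0012 -0.1127] [ 0.0362  0.0051 -0.1173] [ 0.4841 -0.1593  0.2465] [45 43 44]
274 [ 0.032  -0.002  -0.1132] [ 0.0331  0.0012 -0.1148] [ 0.0351  0.0051 -0.1177] [ 0.4826 -0.1593  0.2466] [50 49 52]
[-0.73 -0.4   0.31] [ 0.03 -0.01  0.03] [ 0.4511 -0.1613  0.1332] [  0.08 -33.9  -12.75   0.07  -0.12   0.01]
```

```bash
python3 - <<'E'
from h import *
a=cv2.imread("pics/scene1.png")[80:200,190:310];c=bot.capture("scene");save("pics/scene2.png",c)
b=cv2.imread("pics/scene2.png")[100:230,200:330]
cv2.imwrite("pics/cmp.png",np.hstack([cv2.resize(a,(400,400),interpolation=2),cv2.resize(b,(400,400),interpolation=2)]))
w=cv2.imread("pics/wrist1.png")[190:340,180:340];cv2.imwrite("pics/w1z.png",cv2.resize(w,None,fx=4,fy=4))
E
```

```text
(no output)
```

View pics/cmp.png

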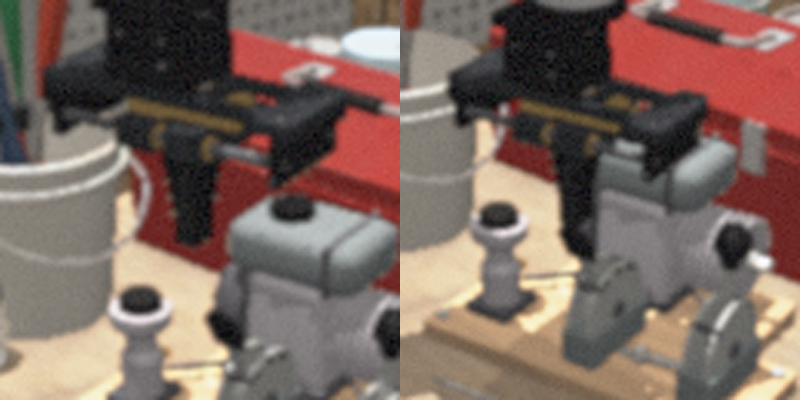

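View pics/w1z.png

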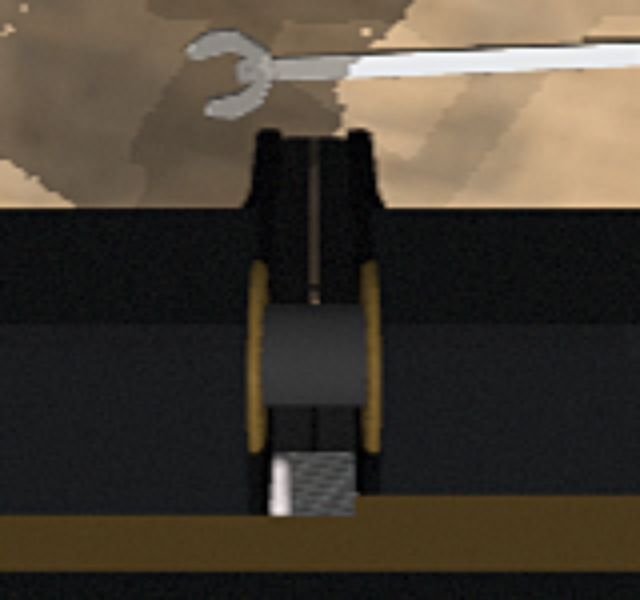

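```bash
python3 - <<'E'
from h import *
np.set_printoptions(precision=3,suppress=True,linewidth=200)
c=bot.capture("scene");P=pts(c);z=P[...,2]
m=(abs(P[...,0]-.45)<.04)&(abs(P[...,1]+.16)<.03)&(z>.105)&(z<.26)
vs,us=np.where(m);print(vs.min(),vs.max(),us.min(),us.max())
for v in range(vs.min(),vs.max()+1,2):
    k=m[v];q=P[v][k];print(v,k.sum(),"x",q[:,0].min(),q[:,0].max(),"y",q[:,1].min(),q[:,1].max(),"z",q[:,2].mean(),np.where(k)[0][[0,-1]])
s=bot.read_state();print(s["time_s"],s["position"],s["force"])
b=c["color"][125:205,230:310,::-1];cv2.imwrite("pics/sz.png",cv2.resize(b,(640,640),interpolation=2))
E
```

```text
132 188 236 274
132 2 x 0.4691490574079554 0.48663282022180276 y -0.18663738013941522 -0.17822336605232758 z 0.25688580477125667 [267 274]
134 5 x 0.42659874958374555 0.470447685301538 y -0.1882155166157521 -0.13215741491102695 z 0.2573686745961309 [240 271]
136 13 x 0.42017864396616766 0.4282682827325808 y -0.1583012589217262 -0.13096783662661715 z 0.25697660639753594 [238 250]
138 21 x 0.4112481405192536 0.44027291960129267 y -0.1775718017346507 -0.13342736725954152 z 0.2553585323484294 [237 257]
140 24 x 0.4107709385900984 0.43077163372600036 y -0.18713492091420048 -0.13246631900185302 z 0.25343970630481594 [237 261]
142 24 x 0.4101137397032142 0.42294324260955585 y -0.18828786440641565 -0.13358142017662322 z 0.25163267625327096 [237 260]
144 22 x 0.4104114195744365 0.4180211821928397 y -0.1897221865462319 -0.13165392643213314 z 0.24660691040617488 [236 258]
146 17 x 0.41069364228547633 0.4236132436329926 y -0.18619790766439248 -0.13973501419518153 z 0.24168765779275928 [239 257]
148 10 x 0.4106469205244767 0.43947656854719896 y -0.18820641223292878 -0.14502007935054928 z 0.238969
[... 1820 characters left out ...]
2623788053 z 0.14249087318070958 [252 260]
180 9 x 0.44919583206837144 0.454474547882751 y -0.1721378420349624 -0.14868920295900423 z 0.13598446240585388 [253 261]
182 9 x 0.4529772869650187 0.4590784564457432 y -0.1718315390585774 -0.14852109146125725 z 0.12867953993063402 [254 262]
184 7 x 0.45812032647371637 0.4623290471743208 y -0.17508660000117005 -0.15520779806835494 z 0.12203462695948793 [257 263]
186 5 x 0.463306254432964 0.4698303581993438 y -0.16551450069443585 -0.1533790857500026 z 0.11188381013081874 [258 262]
188 2 x 0.46800511283372426 0.46812873180446113 y -0.16626790461990826 -0.16327246754762514 z 0.1062305725079179 [261 262]
3.9 [ 0.45  -0.161  0.133] [-0.026 -0.232 -0.077]
```

View pics/sz.png

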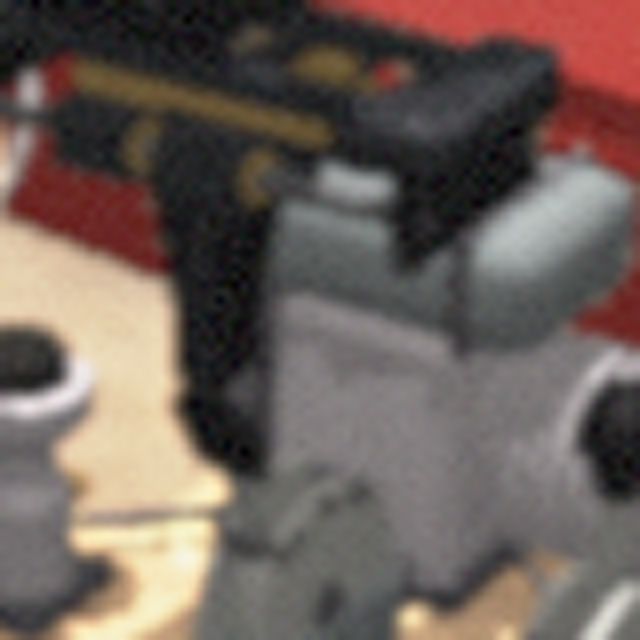

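The scene and wrist depth both show the finger ends about 31 mm above the reported TCP, so the tip is at about z 0.164, hovering over the paddle top. That fits the zero force reading. I'll back off and work 31 mm lower.

>>> {"fn": "carry_out", "kwargs": {"grip": [-1,-1,-1,-1,-1,-1], "slide": [[-25,0,-2],[-25,0,0],[0,0,0],[0,0,17],[0,0,16],[0,0,0]], "twist": [[0,0,0],[0,0,0],[0,0,0],[0,0,0],[0,0,0],[0,0,0]]}}

```text
time_s: 4.5
position: [0.4003, -0.162, 0.1023]
tcp_rot: [[1.0, -0.012, 0.008], [-0.012, -1.0, -0.005], [0.008, 0.005, -1.0]]
force: [-0.0, 1.2, -0.1]
opening: 0.005
```

```bash
python3 - <<'E'
from h import *
np.set_printoptions(precision=4,suppress=True,linewidth=200)
c,P,s=wpts();save("pics/w4.png",c)
s=bot.read_state();print(s["position"],np.round(s["tcp_rot"],3)[:,2],np.round(s["force"],1))
for v in range(190,250,4):print(v,P[v,252],P[v,262])
E
```

```text
[ 0.4008 -0.1623  0.103 ] [ 0.009 -0.006 -1.   ] [-0.4 -1.   0.4]
190 [ 0.3921 -0.1558  0.001 ] [ 0.3919 -0.1668  0.0009]
194 [ 0.3917 -0.156   0.0137] [ 0.3919 -0.1665  0.0147]
198 [ 0.3894 -0.1561  0.0199] [ 0.3894 -0.1664  0.0205]
202 [ 0.3857 -0.156   0.0219] [ 0.3858 -0.1663  0.0226]
206 [ 0.3814 -0.156   0.0221] [ 0.3819 -0.1663  0.0239]
210 [ 0.3682 -0.1554  0.0001] [ 0.3758 -0.1663  0.0197]
214 [ 0.3633 -0.1553 -0.0001] [ 0.3632 -0.1666  0.0001]
218 [ 0.3583 -0.1552 -0.0004] [ 0.3585 -0.1666  0.0006]
222 [ 0.3538 -0.1551  0.0007] [ 0.3532 -0.1665 -0.0002]
226 [ 0.4098 -0.1582  0.1327] [ 0.4098 -0.1644  0.1327]
230 [ 0.41   -0.1582  0.1388] [ 0.4095 -0.1643  0.1381]
234 [ 0.4102 -0.1583  0.1445] [ 0.4099 -0.1642  0.1441]
238 [ 0.4099 -0.1584  0.1491] [ 0.4101 -0.1641  0.1497]
242 [ 0.41   -0.1585  0.1541] [ 0.4099 -0.164   0.1541]
246 [ 0.4102 -0.1586  0.159 ] [ 0.409  -0.164   0.1569]
```

View pics/w4.png

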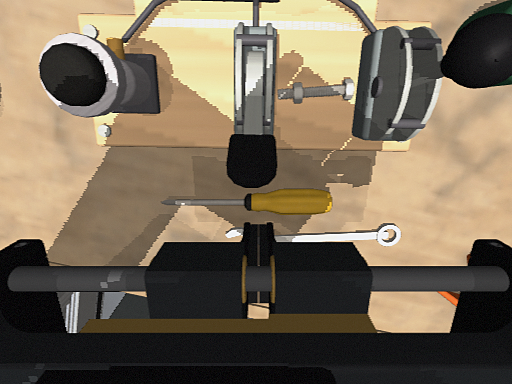

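>>> {"fn": "carry_out", "kwargs": {"grip": [-1,-1,-1,-1,-1], "slide": [[12,0,0],[12,0,0],[10,0,0],[10,0,0],[10,0,0]], "twist": [[0,0,0],[0,0,0],[0,0,0],[0,0,0],[0,0,0]]}}

```text
time_s: 5.05
position: [0.4506, -0.1604, 0.1051]
tcp_rot: [[1.0, -0.007, -0.01], [-0.007, -1.0, -0.002], [-0.01, 0.002, -1.0]]
force: [-6.7, -1.9, 3.2]
opening: 0.007
```

>>> {"fn": "carry_out", "kwargs": {"grip": [-1,-1,-1,-1], "slide": [[10,0,1],[10,0,1],[10,0,1],[10,0,1]], "twist": [[0,0,0],[0,0,0],[0,0,0],[0,0,0]]}}

```text
time_s: 5.45
position: [0.4908, -0.1598, 0.1016]
tcp_rot: [[1.0, -0.003, -0.019], [-0.003, -1.0, -0.002], [-0.019, 0.002, -1.0]]
force: [-10.8, -2.7, 5.5]
opening: 0.008
```

```bash
python3 - <<'E'
from h import *
c,P,s=wpts();save("pics/w5.png",c)
s=bot.read_state();print(s["position"],np.round(s["tcp_rot"],3)[:,2],np.round(s["force"],1))
E
```

```text
[ 0.49370186 -0.16017991  0.10149709] [-0.014 -0.002 -1.   ] [-1.5  1.5  0.7]
```

View pics/w5.png

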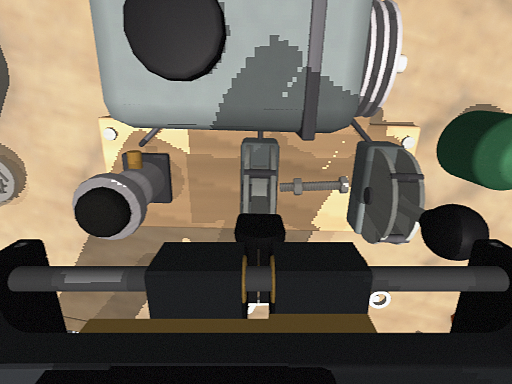

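>>> {"fn": "carry_out", "kwargs": {"grip": [-1,-1,-1], "slide": [[10,0,1],[10,0,0],[8,0,0]], "twist": [[0,-0.01,0],[0,0,0],[0,0,0]]}}

```text
time_s: 5.8
position: [0.5193, -0.1594, 0.0987]
tcp_rot: [[0.999, -0.002, -0.034], [-0.002, -1.0, -0.0], [-0.034, 0.001, -0.999]]
force: [-11.0, -1.8, 3.1]
opening: 0.004
```

```bash
python3 - <<'E'
from h import *
c,P,s=wpts();save("pics/w6.png",c)
s=bot.read_state();print(s["position"],np.round(s["tcp_rot"],3)[:,2],np.round(s["force"],1))
E
```

```text
[ 0.51892551 -0.15937481  0.09863309] [-0.037 -0.    -0.999] [-4.5 -1.5  3.3]
```

View pics/w6.png

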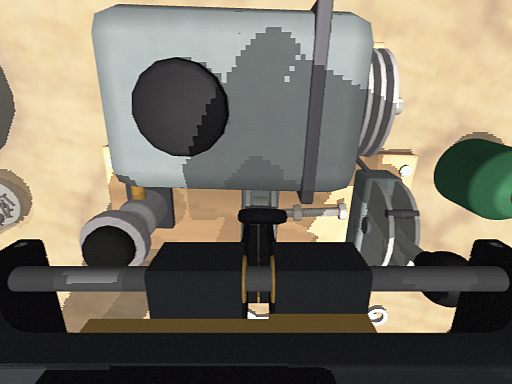

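>>> {"fn": "carry_out", "kwargs": {"grip": [-1,-1,-1], "slide": [[6,0,0],[6,0,0],[4,0,0]], "twist": [[0,0.01,0],[0,0.01,0],[0,0,0]]}}

```text
time_s: 6.15
position: [0.5187, -0.1593, 0.0986]
tcp_rot: [[0.998, 0.007, -0.056], [0.007, -1.0, 0.0], [-0.056, -0.001, -0.998]]
force: [-8.9, -2.2, 8.4]
opening: 0.008
```

```bash
python3 - <<'E'
from h import *
np.set_printoptions(precision=4,suppress=True,linewidth=200)
c,P,s=wpts();save("pics/w7.png",c)
s=bot.read_state();print(s["position"],np.round(s["tcp_rot"],3)[:,2],np.round(s["force"],1))
m=(abs(P[...,1]+.16)<.018)&(P[...,0]>.5)&(P[...,0]<.57)&(P[...,2]>.1)&(P[...,2]<.18)&(c["color"].sum(-1)<120)
q=P[m];print(len(q),q.mean(0),q.min(0),q.max(0))
E
```

```text
[ 0.5189 -0.1592  0.0985] [-0.056  0.    -0.998] [-12.5  -3.4   9.6]
1941 [ 0.5364 -0.16    0.155 ] [ 0.5134 -0.174   0.1256] [ 0.5537 -0.1485  0.1799]
```

View pics/w7.png

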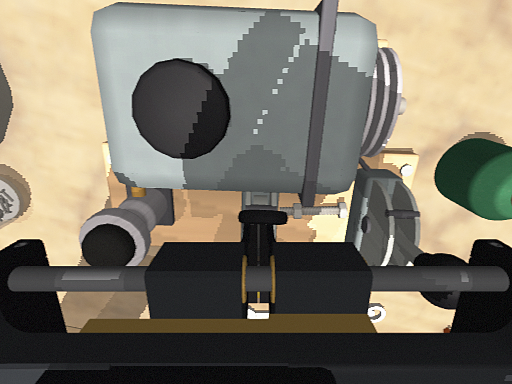

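>>> {"fn": "carry_out", "kwargs": {"grip": [-1,-1,-1,-1,-1,-1,-1], "slide": [[-10,0,0],[-25,0,0],[-30,0,0],[-30,0,-30],[0,0,-40],[0,0,-40],[0,0,0]], "twist": [[0,0.02,0],[0,0.02,0],[0,0.01,0],[0,0,0],[0,0,0],[0,0,0],[0,0,0]]}}

```text
time_s: 6.9
position: [0.4305, -0.1624, 0.2145]
tcp_rot: [[1.0, 0.005, 0.014], [0.005, -1.0, -0.004], [0.014, 0.004, -1.0]]
force: [0.8, -1.0, -0.4]
opening: 0.005
```

```bash
python3 - <<'E'
from h import *
np.set_printoptions(precision=4,suppress=True,linewidth=200)
c,P,s=wpts();save("pics/w8.png",c);z=P[...,2]
s=bot.read_state();print(s["position"],np.round(s["tcp_rot"],3),np.round(s["force"],1))
m=(abs(P[...,1]+.16)<.018)&(P[...,0]>.45)&(P[...,0]<.57)&(z>.115)&(z<.18)
q=P[m];print(len(q),q.mean(0),q.min(0),q.max(0))
def box(x0,x1,y0,y1,z0,z1):return(P[...,0]>x0)&(P[...,0]<x1)&(P[...,1]>y0)&(P[...,1]<y1)&(z>z0)&(z<z1)
m=box(.46,.55,-.09,-.01,.108,.13);q=P[m];print("button",len(q),q.mean(0),np.percentile(q,[2,50,98],axis=0))
m=box(.45,.55,-.31,-.23,.13,.18);q=P[m];print("ball",q.mean(0),np.percentile(q,[2,98],axis=0))
E
```

```text
[ 0.4293 -0.1617  0.2125] [[ 1.     0.005  0.011]
 [ 0.005 -1.    -0.002]
 [ 0.011  0.002 -1.   ]] [ 0.1 -0.4 -1.3]
1815 [ 0.551  -0.1611  0.1478] [ 0.5243 -0.178   0.1152] [ 0.57   -0.142   0.1641]
button 1018 [ 0.5015 -0.0532  0.1172] [[ 0.4853 -0.0676  0.11  ]
 [ 0.5019 -0.0536  0.1179]
 [ 0.5171 -0.0368  0.1205]]
ball [ 0.506  -0.2668  0.1583] [[ 0.4918 -0.2816  0.1474]
 [ 0.5195 -0.2555  0.1641]]
```

View pics/w8.png

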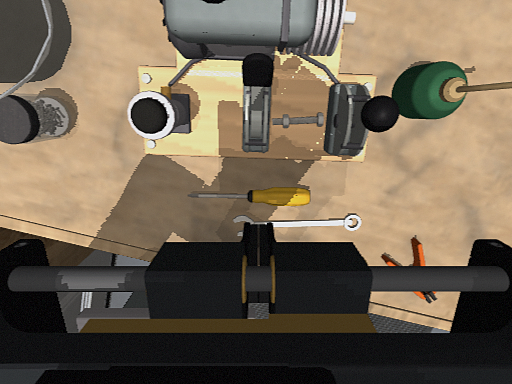

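>>> {"fn": "carry_out", "kwargs": {"grip": [-1,-1,-1,-1,-1], "slide": [[23,-36,0],[23,-36,0],[23,-36,0],[0,0,0],[0,0,0]], "twist": [[0,-0.01,0],[0,0,0],[0,0,0],[0,0,0],[0,0,0]]}}

```text
time_s: 7.45
position: [0.5038, -0.0508, 0.2087]
tcp_rot: [[1.0, 0.001, 0.004], [0.001, -1.0, -0.002], [0.004, 0.002, -1.0]]
force: [-0.6, 0.6, -0.7]
opening: 0.006
```

```bash
python3 - <<'E'
from h import *
np.set_printoptions(precision=4,suppress=True,linewidth=200)
c=bot.capture("top");P=pts(c);z=P[...,2];save("pics/t9.png",c)
m=(abs(P[...,1]+.16)<.018)&(P[...,0]>.45)&(P[...,0]<.555)&(z>.115)&(z<.165)
q=P[m];print("paddle",len(q),q.mean(0),q.min(0),q.max(0),np.polyfit(q[:,2],q[:,0],1))
for i in range(2):
    s=bot.read_state();print(s["position"],np.round(s["tcp_rot"],3),np.round(s["force"],1));bot.capture("scene")
b=cv2.imread("pics/t9.png")[100:220,190:340];cv2.imwrite("pics/t9.png",cv2.resize(b,None,fx=4,fy=4))
E
```

```text
paddle 144 [ 0.5383 -0.163   0.1407] [ 0.5243 -0.176   0.115 ] [ 0.5523 -0.15    0.1613] [0.5656 0.4587]
[ 0.5036 -0.051   0.2087] [[ 1.     0.     0.004]
 [ 0.    -1.    -0.001]
 [ 0.004  0.001 -1.   ]] [ 0.3 -0.3  0.1]
[ 0.5032 -0.0518  0.2089] [[ 1.    -0.001  0.004]
 [-0.001 -1.    -0.002]
 [ 0.004  0.002 -1.   ]] [-0.4 -0.2  0.7]
```

View pics/t9.png

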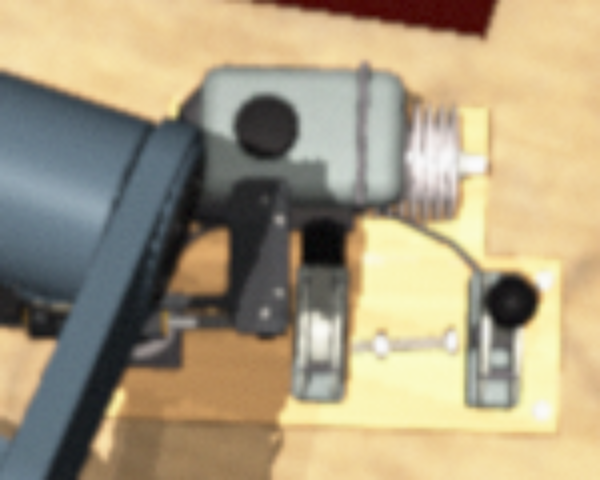

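>>> {"fn": "carry_out", "kwargs": {"grip": [-1,-1,-1,-1,-1,-1], "slide": [[-3,1,35],[0,0,35],[0,0,25],[0,0,13],[0,0,0],[0,0,0]], "twist": [[0,0,0],[0,0,0],[0,0,0],[0,0,0],[0,0,0],[0,0,0]]}}

```text
time_s: 8.2
position: [0.5004, -0.0615, 0.099]
tcp_rot: [[1.0, -0.014, 0.008], [-0.014, -1.0, -0.004], [0.008, 0.004, -1.0]]
force: [0.6, -0.1, 0.1]
opening: 0.003
```

```bash
python3 - <<'E'
from h import *
np.set_printoptions(precision=4,suppress=True,linewidth=200)
s=bot.read_state();print(s["position"],np.round(s["tcp_rot"],3),np.round(s["force"],1))
c,P,s=wpts();a=c["color"][:,:,::-1]
d=bot.capture("scene")["color"][110:230,190:310,::-1]
cv2.imwrite("pics/w10.png",np.hstack([a[80:330,130:380],cv2.resize(d,(500,500),interpolation=2)[:250*2:1][:250],]) if 0 else cv2.resize(d,(600,600),interpolation=2))
cv2.imwrite("pics/w10b.png",a)
E
```

```text
[ 0.5004 -0.0615  0.099 ] [[ 1.    -0.014  0.008]
 [-0.014 -1.    -0.004]
 [ 0.008  0.004 -1.   ]] [ 0.6 -0.1  0.1]
```

View pics/w10.png

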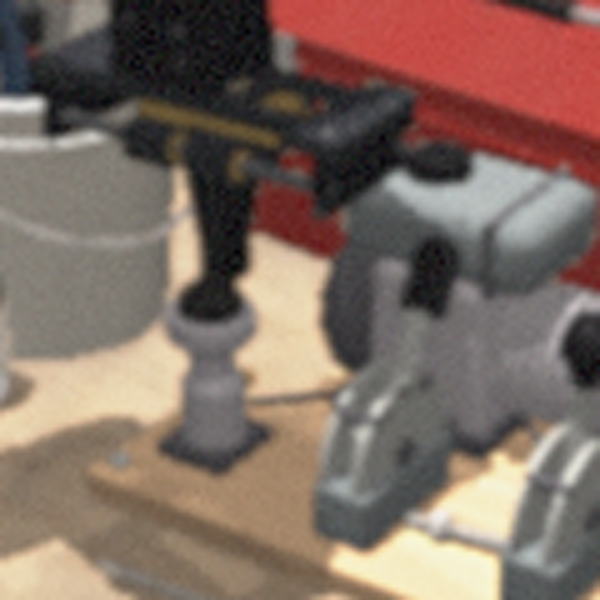

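View pics/w10b.png

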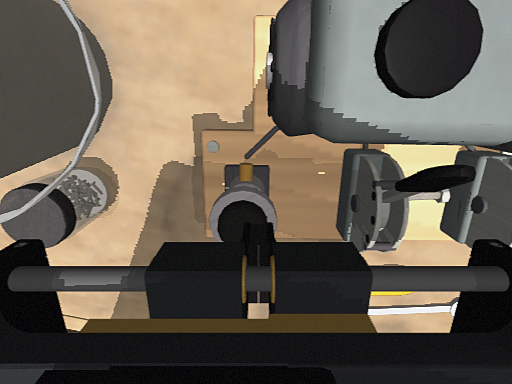

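>>> {"fn": "carry_out", "kwargs": {"grip": [-1,-1,-1], "slide": [[0,-8,0],[0,0,0],[0,0,0]], "twist": [[0,-0.008,0],[0,0,0],[0,0,0]]}}

```text
time_s: 8.6
position: [0.5027, -0.0534, 0.102]
tcp_rot: [[1.0, -0.014, 0.006], [-0.014, -1.0, -0.006], [0.006, 0.006, -1.0]]
force: [-0.6, 0.4, -0.2]
opening: 0.005
```

```bash
python3 - <<'E'
from h import *
np.set_printoptions(precision=4,suppress=True,linewidth=200)
c,P,s=wpts();z=P[...,2]
print(s["position"],np.round(s["tcp_rot"],3)[:,2],np.round(s["force"],1))
m=(abs(P[...,0]-.5)<.03)&(abs(P[...,1]+.053)<.03)&(z>.109)&(z<.126)
q=P[m];print("button",len(q),np.percentile(q,[1,50,99],axis=0))
m=(abs(P[...,0]-.5)<.04)&(abs(P[...,1]+.053)<.04)&(z>.128)&(z<.16)
q=P[m];print("finger",len(q),np.percentile(q,[1,50,99],axis=0))
E
```

```text
[ 0.5027 -0.0534  0.102 ] [ 0.006 -0.006 -1.   ] [-0.6  0.4 -0.2]
button 995 [[ 0.4944 -0.0673  0.1093]
 [ 0.5108 -0.048   0.1166]
 [ 0.5186 -0.0339  0.1197]]
finger 768 [[ 0.5082 -0.0625  0.13  ]
 [ 0.5129 -0.0536  0.1471]
 [ 0.5147 -0.0446  0.1598]]
```

>>> {"fn": "carry_out", "kwargs": {"grip": [-1,-1,-1], "slide": [[-2,0,8],[0,0,5],[0,0,2]], "twist": [[0,0,0],[0,0,0],[0,0,0]]}}

```text
time_s: 8.95
position: [0.5013, -0.0533, 0.087]
tcp_rot: [[1.0, -0.013, 0.008], [-0.013, -1.0, -0.007], [0.008, 0.007, -1.0]]
force: [0.1, -0.5, 4.1]
opening: 0.006
```

>>> {"fn": "carry_out", "kwargs": {"grip": [-1,-1], "slide": [[0,0,3],[0,0,3]], "twist": [[0,0,0],[0,0,0]]}}

```text
time_s: 9.15
position: [0.5016, -0.0534, 0.0839]
tcp_rot: [[1.0, -0.013, 0.009], [-0.013, -1.0, -0.007], [0.009, 0.007, -1.0]]
force: [-8.8, 2.8, 46.5]
opening: 0.006
```

>>> {"fn": "carry_out", "kwargs": {"grip": [-1,-1,-1,-1,-1,-1], "slide": [[0,0,-5],[0,0,-10],[0,0,-30],[0,0,-40],[0,0,-40],[0,0,0]], "twist": [[0,0,0],[0,0,0],[0,0,0],[0,0,0],[0,0,0],[0,0,0]]}}

```text
time_s: 9.75
position: [0.5001, -0.0525, 0.2132]
tcp_rot: [[1.0, -0.014, 0.006], [-0.014, -1.0, -0.006], [0.006, 0.006, -1.0]]
force: [0.1, -0.6, -0.3]
opening: 0.003
```

>>> {"fn": "carry_out", "kwargs": {"grip": [-1,-1,-1,-1,-1], "slide": [[-30,0,-20],[-30,0,-20],[-20,0,0],[0,0,0],[0,0,0]], "twist": [[0,0,0],[0,0,0],[0,0,0],[0,0,0],[0,0,0]]}}

```text
time_s: 10.25
position: [0.4178, -0.0512, 0.2518]
tcp_rot: [[1.0, -0.014, 0.005], [-0.014, -1.0, -0.005], [0.005, 0.005, -1.0]]
force: [0.3, -0.7, -0.2]
opening: 0.005
```

```bash
python3 - <<'E'
from h import *
np.set_printoptions(precision=4,suppress=True,linewidth=200)
c,P,s=wpts();save("pics/w11.png",c);z=P[...,2];print(s["position"],np.round(s["force"],1))
def box(x0,x1,y0,y1,z0,z1):return(P[...,0]>x0)&(P[...,0]<x1)&(P[...,1]>y0)&(P[...,1]<y1)&(z>z0)&(z<z1)
m=box(.46,.55,-.09,-.01,.108,.13);q=P[m];print("button",len(q),np.percentile(q,[2,50,98],axis=0))
m=box(.45,.55,-.31,-.23,.13,.18);q=P[m];print("ball",q.mean(0))
m=box(.50,.556,-.178,-.143,.115,.165);q=P[m];print("paddle",q.mean(0),np.polyfit(q[:,2],q[:,0],1))
save("pics/scene11.png",bot.capture("scene"))
E
```

```text
[ 0.4178 -0.0512  0.2518] [ 0.3 -0.7 -0.2]
button 803 [[ 0.4851 -0.0665  0.1116]
 [ 0.5013 -0.0508  0.118 ]
 [ 0.517  -0.0352  0.1206]]
ball [ 0.5057 -0.2647  0.1567]
paddle [ 0.54   -0.1602  0.1417] [0.5811 0.4576]
```

View pics/w11.png

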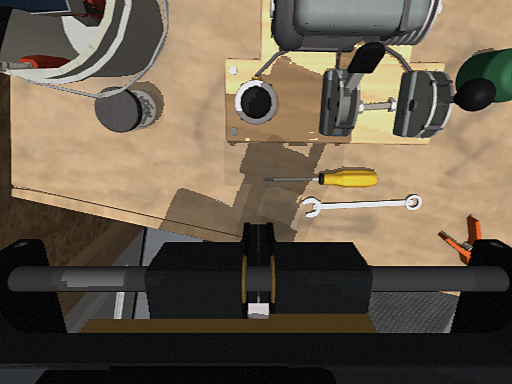

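View pics/scene11.png

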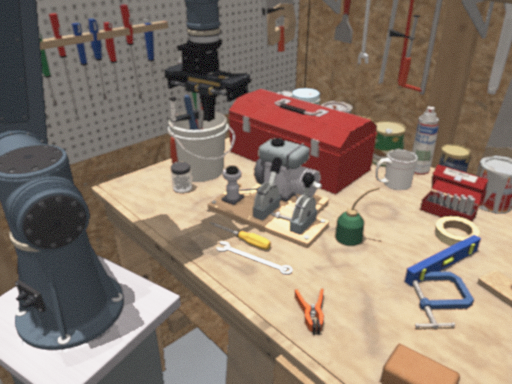

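```bash
python3 -c "
from rig import bot
print(bot.hand_in())"
```

```text
the job is handed in; nothing more can be done
None
```

The choke is at full choke, the primer has been pressed once and is back up, and the job is handed in after about 10.3 s of robot time.

**Choke:** I pushed the paddle past half choke to the far stop with the closed fingertips. After I backed off, it still leaned about 0.52 rad away, which puts the joint at about 1.0.

**Primer:** I pressed straight down until the force jumped from 4 N to about 46 N, which I took as the button hitting its stop. 46 N is well over the roughly 6 N needed. Afterwards its top was back at about 0.118 m, the same height as before.

**Other items:** The throttle ball moved no more than the measurement noise, about 2 mm. In the last pictures the bolt, screwdriver, wrench, oil can and jar look unmoved. The arm ended clear of everything, with force near zero.

**Disagreements and limits:**
- **Fingertip position:** Both the scene and wrist depth showed the fingertips about 31 mm above the reported TCP. My first push therefore passed over the paddle without touching it; I corrected for this and repeated it.
- **Primer travel:** With that 31 mm offset, the press measures as only 5–6 mm instead of 7 mm. I relied on the sharp force rise at the stop and did not measure full travel directly.

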